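# Release the sprung drawer of the control box with a dowel

### The arm

A 6-joint arm with a two-finger parallel gripper is mounted at the origin on the work surface. World frame = base frame: x ahead of the robot, y to its left, z up, the work surface at z = 0. Lengths are in m, angles in rad, forces in N, time in s.
With the tool pointing down it reaches from about 0.35 to 0.975 m from the base axis. Payload 7.1 kg.
Tool frame: the origin (TCP) lies between the finger pads; the fingertips stand 17 mm ahead of it and the grasp point (between the pads) lies 2 mm behind it (arm.finger_overhang is the distance from the TCP to the fingertips, in m); z points along the fingers, y is the line along which they close (so a half turn about z gives the same grasp; the last joint's range is limited). The gripper opens to 88 mm and grips with 3 to 60 N. Pads are 20 mm wide; open, the fingers measure 115 mm over their backs; the gripper's body (75 mm by 178 mm) begins 61 mm behind the grasp point.
Start: joints at [-1.307, 0.423, 1.63, -0, 1.089, -0.019], TCP at [0.174, -0.6, 0.24] pointing down, gripper open.
Joint ranges: [-3, 3], [-0.9, 2.11], [0.09, 2.58], [-1.31, 4.45], [0.11, 2.69], [-2.54, 2.54]. Speed limits (rad/s): [2.39, 2.39, 3.01, 3.14, 3.14, 3.14].

### API

Orientations are given as a unit quaternion [x, y, z, w].
In Python, from workcell import arm gives the robot as it stands.
- The arm moves only by the shell command python3 -m jog 'ROWS' [OPENING] [FORCE]. ROWS is JSON, a list that holds one entry, the list of rows, each a list of 4 numbers: the shift along the tool's x, y, z in units of 0.15 m (1.0 is 0.15 m), then the turn about the tool's z in units of pi rad (1.0 is pi rad). A call has 1 to 8 rows; each row shifts and turns the commanded pose from where the row before left it, along the tool's axes as they then stand; what a row does not reach is not made up. A row lasts 1/12 s, in which the tool goes at most 41.7 mm and 7.16 degrees, less where a joint would pass 70% of its speed; a pose out of reach is approached as far as the arm can. A call with a number of a shift or a turn outside -1 to 1 is refused whole. A call with a gripper value outside its range is refused whole. OPENING is the closure, from -1 (fully open) to 1 (shut), set as the call begins (- or left out, the last holds). The fingers move at their own pace and stop on an object; FORCE is the grip in N (left out, the last holds). Time passes only in rows, so rows that do not move let the fingers close. It gives the time, the measured TCP pose, the force, the opening and the grip force at its end, in the units of the state.
- arm.get_state(): the state, without advancing time (a new reading comes with each control period).
- arm.snapshot(name): name is "scene" or "top" or "wrist"; returns the picture (400x640x3 uint8, blue, green, red); there is no depth.
- arm.camera_params(name): a dict with "camera_matrix" (3x3 intrinsics, pixels), "eye" and "attitude" of the camera in the world; the wrist camera has in their place "hand_eye" (4x4, takes a point from camera to tool coordinates, whose origin is the TCP and whose axes are the flange's). Camera axes: x right, y up, looking along -z (the intrinsics and any distortion apply to the point x, -y, -z); pixel columns grow to the right and rows downward; lengths in m; the calibration is good to about 2 mm. The wrist camera is an equidistant fisheye: a pixel r from the principal point sees the ray r / f radians off the axis. A picture is of the moment at which its call begins: read the wrist's pose just before it. camera_params takes no time and is no camera call.
- arm.hand_in(): hands the job in; it is judged then, once.
The state is a dict: "clock": time; "qpos": joint angles; "qvel": joint speeds; "tau": joint torques, N m; "ee_pos": TCP position; "orientation": TCP orientation; "force": force on the tool from outside, world axes, zero at the start; "torque": the same for the moment, N m; "width": finger opening in m; "gripper_force": force on a finger pad.
Only numpy, scipy, OpenCV 4.12 (cv2) and the standard library are available. Lean on these libraries where they do the work, as an engineer would, in place of code of your own. Each camera call takes 0.05 s, during which the arm holds its last target. There are 200 camera calls.

### The job

The spare-parts drawer of the pine control box with the toggle switches is held shut by a spring catch. Pick up the slim plain dowel (not the thick one), push its lower end straight down into the square hole in the top of the box until the catch lets go and the drawer springs open. Then put the dowel into the shallow plywood tray, let go of it, and leave the drawer open.

Things in the scene. Friction and masses are not known exactly. Their poses are not given: they have to be found in the camera images.
- dowel_center (a point): Centre of the slim plain pine dowel: a round rod 14 mm in diameter, 110 mm long, about 30 g, standing loose and upright on its flat end on the bench (this point 55 mm above the bench). Both ends are alike. A thick dowel of the same length, 45 mm in diameter, also stands there and does not fit the hole; either may be the nearer one.
- release_hole (a point): Centre of the 34 mm square hole's mouth in the top (100 mm high) of the fixed pine box, 160 x 180 mm. z up, x level to the drawer front, 31 mm off. The catch's flat dark steel top fills the hole 6 mm below the mouth, yields straight down (2 to 4 N) and lets go with the dowel's end 16 mm below the mouth; 20 to 24 mm is sure, 40 mm free. Toggles, 23 mm tall, start 85 mm behind the hole.
- drawer (a joint): How far the drawer stands out of the box, in m: about 0 when shut and caught, 0.070 fully open. Once the catch lets go, its own spring slides it out level along the hole's x axis, away from the hole, within about half a second, and it stays out. Shut, its front stands 10 mm proud of the box. It cannot be pulled open while caught.
- tray_in (a point): Centre of the inner floor of the plywood tray, 5 mm above the bench. The tray is fixed, open on top, 180 mm (its x axis) x 140 mm (its y axis) outside, 25 mm high, walls and floor 5 mm thick, and empty. The dowel may stand, lie or lean in it.
Things that resemble listed ones, but are neither listed nor needed, are in the scene too. Of the things that look like the part that bears tray_in, the smaller one is meant.

How it is judged:
On the way, in this order (a step that is already met when the one before it is completed fails the run):
1. the slim dowel's lower end is in the release hole while the drawer is still shut (horizontal distance between dowel_center and release_hole below 0.02 m and z of dowel_center in the frame of release_hole between 0 and 0.053 m and angle between dowel_center's own z axis and vertical below 0.35 rad and value of joint drawer below 0.01 m), for 0.02 s.
2. the drawer has sprung open (value of joint drawer above 0.05 m), for 0.1 s.
At the end, for the whole second after the job is handed in: The drawer stands at least 50 mm out, and the slim dowel rests in the tray, standing, lying or leaning: its centre over the tray (within 90 mm along and 70 mm across of the tray's middle) and no more than 65 mm above the tray's floor, at rest (under 0.03 m/s) and released (value of joint drawer above 0.05 m and x of dowel_center in the frame of tray_in between -0.09 and 0.09 m and y of dowel_center in the frame of tray_in between -0.07 and 0.07 m and z of dowel_center in the frame of tray_in below 0.065 m and linear speed of dowel below 0.03 m/s); the robot touches nothing.
It also fails if it takes over 51 s, if anything falls off the work surface, if the arm or the gripper's body presses on something with over 40 N, if the wrist force passes 120 N, or if a joint passes its speed limit or range.

## Working session

There is one attempt and no reset: what is moved stays moved. The work goes in short steps, Python scripts to look and compute and a shell command to move; the robot and the scene stay as the last step left them, time stands still between calls to the robot, and variables do not carry over. Pictures are saved under pics/ and viewed, at most 10 in all, crops included, and the job is handed in when it is done.

```bash
mkdir -p pics; python3 - <<'E'
from workcell import arm
import cv2,json
s=arm.get_state();print(s)
for n in("scene","top"):
    cv2.imwrite(f"pics/{n}0.png",arm.snapshot(n))
for n in("scene","top","wrist"):print(n,arm.camera_params(n))
E
```

```text
{'clock': 0.0, 'qpos': array([-1.30700891e+00,  4.23877967e-01,  1.63068619e+00,  1.26681573e-05,
        1.08857961e+00, -1.89994602e-02]), 'qvel': array([-0.00077009, -0.00034718,  0.00056379,  0.00075873,  0.00059334,
        0.00165425]), 'tau': array([-2.32411316e-03, -5.44628191e+01, -2.73663604e+01,  6.42283098e-02,
        2.27142626e-02, -1.31483412e-04]), 'ee_pos': array([ 0.17428607, -0.59965802,  0.23887999]), 'orientation': array([ 9.90020707e-01,  1.40919830e-01, -8.91187073e-05, -7.70436612e-04]), 'force': array([-0.22194775,  0.50351341,  0.40130679]), 'torque': array([ 0.00160836, -0.03339384,  0.02681007]), 'gripper_force': 0.0, 'width': 0.0881222361847817}
scene {'camera_matrix': array([[510.30621797,   0.        , 313.03390325],
       [  0.        , 510.30621797, 205.34493678],
       [  0.        ,   0.        ,   1.        ]]), 'eye': array([1.2595286 , 0.36966804, 0.86946444]), 'attitude': array([0.23693796, 0.34991078, 0.75469509, 0.50185473])}
top {'camera_matrix': array([[409.63203981,   0.        , 324.00090953],
       [  0.        , 409.63203981, 199.43784083],
       [  0.        ,   0.        ,   1.        ]]), 'eye': array([0.29391681, 0.03883829, 1.01799029]), 'attitude': array([-0.05030742,  0.04574496,  0.71442372, -0.69640169])}
wrist {'camera_matrix': array([[309.70691629,   0.        , 319.05887021],
       [  0.        , 309.70691629, 196.5204806 ],
       [  0.        ,   0.        ,   1.        ]]), 'hand_eye': array([[-3.31972335e-04,  9.66607729e-01,  2.56260392e-01,
         6.98937087e-02],
       [ 9.99999424e-01,  5.93697495e-05,  1.07150732e-03,
        -4.29448169e-05],
       [ 1.02051314e-03,  2.56260600e-01, -9.66607192e-01,
        -1.44594575e-01],
       [ 0.00000000e+00,  0.00000000e+00,  0.00000000e+00,
         1.00000000e+00]])}
```

View pics/scene0.png

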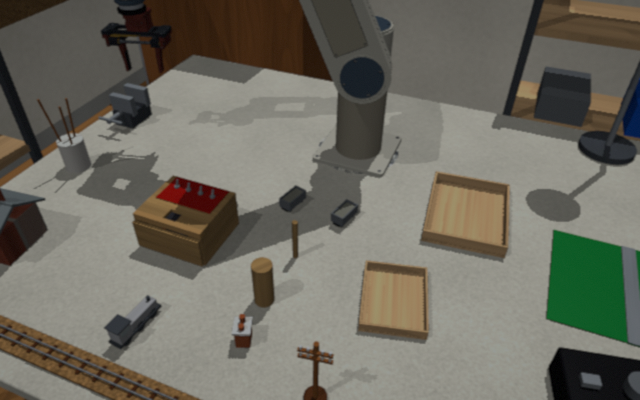

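View pics/top0.png

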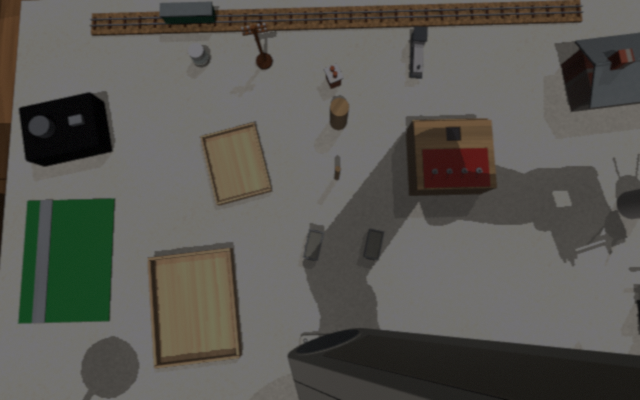

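Candidates in the scene image:
- **Dowels:** slim (295,240), thick (262,282). The slim one is meant.
- **Trays:** small (395,298), large (467,213). The smaller is meant.
- **Box:** the one with red panel, toggles and a dark hole at (173,215). The top image shows the same things at dowel (338,166), tray (237,162) and hole (454,134).

Next I'll confirm these in enlarged crops.

```bash
python3 - <<'E'
import cv2,numpy as np
a=cv2.imread("pics/scene0.png");b=cv2.imread("pics/top0.png")
def c(im,x,y,w,h,k):return cv2.resize(im[y:y+h,x:x+w],None,fx=k,fy=k,interpolation=cv2.INTER_CUBIC)
# left col: scene dowel(x270..320,y210..270), scene box ; right col: top
A=np.hstack([c(a,130,170,112,96,3.5),c(b,405,110,112,96,3.5)])
B=np.hstack([c(a,270,212,56,48,7),c(b,310,146,56,48,7)])
B=B[:,:A.shape[1]];A=A[:,:B.shape[1]]
g=np.vstack([A,B]);g=g[:600]
g=np.clip(g.astype(float)*1.4,0,255).astype('uint8')
print(A.shape,g.shape)
cv2.imwrite("pics/c1.png",g)
E
```

```text
(336, 784, 3) (600, 784, 3)
```

View pics/c1.png

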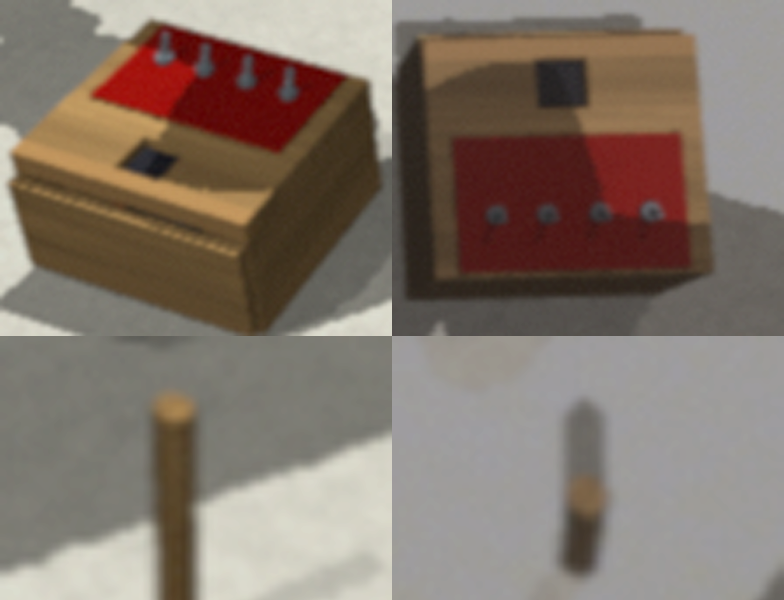

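The crop confirms the slim dowel, with its top at scene (295,222) and top (338,169). It also shows the square dark hole in the toggle box, at scene (172.8,215.7) and top (453.7,133.4). The drawer faces the scene camera.

```bash
cat > h.py <<'E'
from workcell import arm
import numpy as np,cv2
from scipy.spatial.transform import Rotation as R
F=np.diag([1,-1,-1.])
def ray(n,uv):
    p=arm.camera_params(n);K=p["camera_matrix"]
    d=F@np.linalg.inv(K)@np.array([*uv,1.])
    return np.array(p["eye"]),R.from_quat(p["attitude"]).apply(d/np.linalg.norm(d))
def wray(uv,pos,q):
    p=arm.camera_params("wrist");K=p["camera_matrix"];H=p["hand_eye"]
    v=(np.array(uv)-K[:2,2])/K[0,0];t=np.linalg.norm(v)
    d=np.array([*(v/t*np.sin(t)),np.cos(t)]);d=H[:3,:3]@(F@d)
    r=R.from_quat(q);return pos+r.apply(H[:3,3]),r.apply(d)
def wproj(X,pos,q):
    p=arm.camera_params("wrist");K=p["camera_matrix"];H=p["hand_eye"]
    c=F@(H[:3,:3].T@(R.from_quat(q).inv().apply(np.array(X)-pos)-H[:3,3]))
    t=np.arctan2(np.hypot(c[0],c[1]),c[2]);v=c[:2]/np.hypot(c[0],c[1])*t
    return K[:2,2]+K[0,0]*v
def tri(rs):
    A=sum(np.eye(3)-np.outer(d,d) for o,d in rs);b=sum((np.eye(3)-np.outer(d,d))@o for o,d in rs)
    x=np.linalg.solve(A,b);return x,max(np.linalg.norm(np.cross(d,x-o)) for o,d in rs)
def pl(r,z):o,d=r;return o+d*(z-o[2])/d[2]
def go(t,yaw=None):
    """print tool-frame units from present pose to world target t"""
    s=arm.get_state();r=R.from_quat(s["orientation"])
    print("shift units",(r.inv().apply(np.array(t)-s["ee_pos"])/0.15).round(3),"tool y yaw deg",np.degrees(np.arctan2(*r.apply([0,1,0])[[1,0]])).round(1))
E
python3 - <<'E'
from h import *
print("dowel top",tri([ray("scene",(295,222.2)),ray("top",(337.9,168.9))]))
print("hole",tri([ray("scene",(172.8,215.7)),ray("top",(453.7,133.4))]))
print("thick",tri([ray("scene",(262,265)),ray("top",(340.5,103))]))
f=lambda x,y:(405+(x-392)/3.5,110+y/3.5)
print("box",[pl(ray("top",f(*c)),.1)[:2].round(3) for c in((422,40),(697,37),(712,272),(435,279))])
t=[pl(ray("top",c),.025) for c in((202,136),(256,124),(271,189),(219,203))];u=[pl(ray("scene",c),.025) for c in((366,263),(429,267),(428,335),(359,329))]
print(np.round(t,3),np.mean(t,0),np.round(u,3),np.mean(u,0))
print("trayh",tri([ray("scene",np.mean([(366,263),(429,267),(428,335),(359,329)],0)),ray("top",np.mean([(202,136),(256,124),(271,189),(219,203)],0))]))
s=arm.get_state();r=R.from_quat(s["orientation"]);print(r.as_matrix().round(2))
E
```

```text
dowel top (array([0.48776062, 0.01007129, 0.10605182]), np.float64(0.00019577352484160843))
hole (array([ 0.56677184, -0.26135506,  0.09605492]), np.float64(0.0003455514857433733))
thick (array([0.6396974 , 0.00223972, 0.11310876]), np.float64(0.002882414721659713))
box [array([ 0.597, -0.169]), array([ 0.594, -0.351]), array([ 0.436, -0.348]), array([ 0.436, -0.169])]
[[0.598 0.345 0.025]
 [0.626 0.21  0.025]
 [0.459 0.173 0.025]
 [0.428 0.301 0.025]] [0.52765622 0.25719873 0.025     ] [[0.469 0.177 0.025]
 [0.426 0.312 0.025]
 [0.608 0.351 0.025]
 [0.647 0.22  0.025]] [0.53764697 0.26517212 0.025     ]
trayh (array([0.5300408 , 0.26279745, 0.00827395]), np.float64(0.0020955766380953973))
[[ 0.96  0.28 -0.  ]
 [ 0.28 -0.96  0.  ]
 [ 0.   -0.   -1.  ]]
```

```bash
python3 -m jog '[[[0.19,-0.2,0,0],[0.19,-0.2,0,0],[0.19,-0.2,0,0],[0.19,-0.2,0,0],[0.19,-0.2,0,0],[0.19,-0.2,0,0],[0.19,-0.2,0,0],[0.19,-0.2,0,0]]]' -1 20
python3 -m jog '[[[0.19,-0.2,0,0],[0.19,-0.2,0,0],[0.19,-0.2,0,0],[0.19,-0.2,0,0],[0.19,-0.2,0,0],[0.19,-0.2,0,0],[0.19,-0.2,0,0],[0,0,0,0]]]'
python3 - <<'E'
from h import *
go([.488,.010,.24])
s=arm.get_state();im=arm.snapshot("wrist");cv2.imwrite("pics/w1.png",im)
print(s["clock"],s["ee_pos"],wproj([.488,.010,.11],s["ee_pos"],s["orientation"]))
np.save("w1.npy",np.r_[s["ee_pos"],s["orientation"]])
E
```

```text
clock: 0.77
ee_pos: [0.3267, -0.3041, 0.2396]
orientation: [0.99, 0.141, -0.0, -0.0]
force: [1.8, -0.1, 0.4]
width: 0.0877
gripper_force: 0.0
clock: 1.43
ee_pos: [0.462, -0.0435, 0.2399]
orientation: [0.99, 0.144, 0.001, -0.0]
force: [-0.9, -0.1, -0.3]
width: 0.0879
gripper_force: 0.0
shift units [ 0.267 -0.293  0.   ] tool y yaw deg -73.5
1.4333 [ 0.46203224 -0.04350877  0.23989121] [270.51679227 150.44507861]
```

View pics/w1.png

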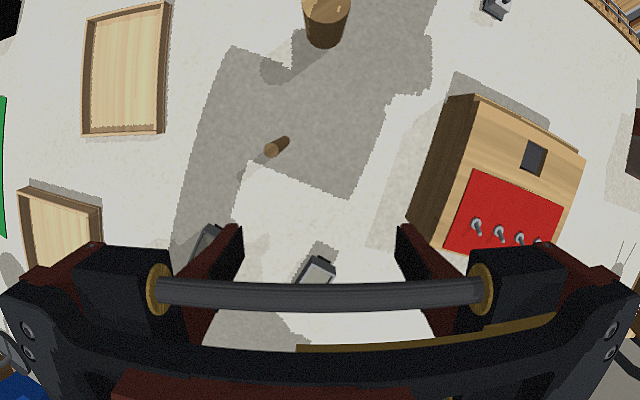

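The wrist view shows the slim dowel's top at (271,151), against a predicted (270.5,150.4). The hole is at (535,158) and the small tray's corners at (88,18), (167,2), (165,132) and (82,134). I'll move over the dowel and refine the hole and tray from this view.

```bash
python3 -m jog '[[[0.134,-0.147,0,0],[0.133,-0.146,0,0],[0,0,0,0],[0,0,0,0]]]'
python3 - <<'E'
from h import *
w=np.load("w1.npy");W=lambda uv:wray(uv,w[:3],w[3:])
print("dowel",tri([W((271,151)),ray("scene",(295,222.2)),ray("top",(337.9,168.9))]))
print("hole",tri([W((535,158)),ray("scene",(172.8,215.7)),ray("top",(453.7,133.4))]), pl(W((535,158)),.1))
t=[pl(W(c),.025) for c in((88,18),(167,2),(165,132),(82,134))];print(np.round(t,3),np.mean(t,0))
go([.488,.010,.083])
E
```

```text
clock: 1.82
ee_pos: [0.4852, 0.0044, 0.2393]
orientation: [0.99, 0.142, -0.001, 0.0]
force: [0.1, -0.7, -0.5]
width: 0.0879
gripper_force: 0.0
dowel (array([0.48745986, 0.00999407, 0.10598746]), np.float64(0.0004288862731631442))
hole (array([ 0.56695171, -0.2615523 ,  0.09697055]), np.float64(0.0012304720069749166)) [ 0.56687721 -0.26060511  0.1       ]
[[0.598 0.344 0.025]
 [0.629 0.208 0.025]
 [0.463 0.159 0.025]
 [0.43  0.304 0.025]] [0.53000208 0.25392001 0.025     ]
shift units [ 0.029 -0.031  1.042] tool y yaw deg -73.7
```

```bash
python3 -m jog '[[[0.028,-0.03,0.15,0],[0,0,0.25,0],[0,0,0.25,0],[0,0,0.25,0],[0,0,0.142,0],[0,0,0,0],[0,0,0,0]]]'
python3 - <<'E'
from h import *
go([.488,.010,.083])
s=arm.get_state();im=arm.snapshot("wrist")
print(wproj([.4877,.010,.11],s["ee_pos"],s["orientation"]))
cv2.imwrite("pics/w2.png",im)
E
```

```text
clock: 2.4
ee_pos: [0.487, 0.0087, 0.0828]
orientation: [0.99, 0.14, -0.002, -0.0]
force: [1.2, -0.6, -0.3]
width: 0.088
gripper_force: 0.0
shift units [ 0.009 -0.006 -0.002] tool y yaw deg -73.9
[317.11944519 280.74651343]
```

View pics/w2.png

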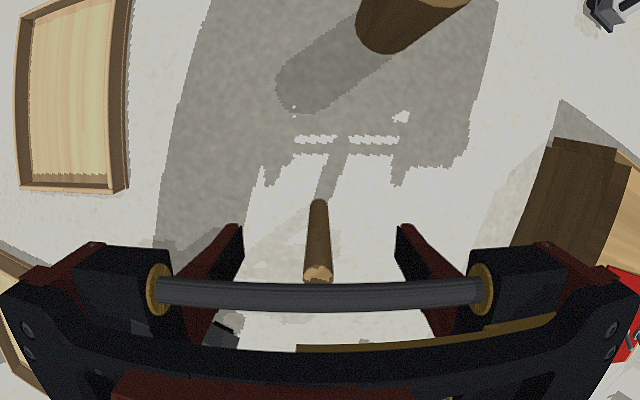

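The dowel stands centred between the fingers, with its top at about (317,276). I'll close on it and lift.

```bash
python3 -m jog '[[[0,0,0,0],[0,0,0,0],[0,0,0,0],[0,0,0,0],[0,0,0,0],[0,0,0,0],[0,0,0,0],[0,0,0,0]]]' 1 30
python3 -m jog '[[[0,0,0,0],[0,0,0,0],[0,0,0,0],[0,0,0,0]]]'
python3 -m jog '[[[0,0,-0.1,0],[0,0,-0.25,0],[0,0,-0.25,0],[0,0,-0.25,0],[0,0,-0.1,0],[0,0,0,0]]]'
python3 - <<'E'
from h import *
go([.567,-.261,.22])
E
```

```text
clock: 3.12
ee_pos: [0.4884, 0.0102, 0.0834]
orientation: [0.99, 0.141, 0.0, 0.0]
force: [0.4, 0.7, 0.3]
width: 0.0379
gripper_force: 0.0
clock: 3.45
ee_pos: [0.4883, 0.0102, 0.0833]
orientation: [0.99, 0.141, -0.0, -0.0]
force: [-0.7, 0.2, 0.2]
width: 0.0131
gripper_force: 30.0
clock: 3.95
ee_pos: [0.4907, 0.0101, 0.2299]
orientation: [0.99, 0.141, 0.004, 0.001]
force: [0.1, 0.4, -0.7]
width: 0.0136
gripper_force: 30.0
shift units [-0.017  1.877  0.07 ] tool y yaw deg -73.8
```

```bash
python3 -m jog '[[[0,0.15,0,0],[0,0.24,0,0],[0,0.24,0,0],[0,0.24,0,0],[0,0.24,0,0],[0,0.24,0,0],[-0.01,0.24,0,0],[-0.01,0.15,0,0]]]'
python3 -m jog '[[[0,0.1,0,0],[0,0.03,0,0],[0,0,0,0],[0,0,0,0],[0,0,0,0],[0,0,0,0]]]'
python3 - <<'E'
from h import *
go([.567,-.261,.20])
s=arm.get_state();print(s["ee_pos"],s["orientation"])
im=np.hstack([cv2.resize(arm.snapshot(n)[y:y+75,x:x+80],None,fx=5,fy=5,interpolation=cv2.INTER_CUBIC) for n,x,y in(("scene",135,150),("top",415,95))])
w=arm.snapshot("wrist")[150:330,200:440]
im=np.vstack([im,cv2.resize(w,(300,225)).repeat(1,0) if 0 else np.pad(cv2.resize(w,(300,225)),((0,0),(0,500),(0,0)))])
cv2.imwrite("pics/c3.png",np.clip(im*1.3,0,255).astype('uint8'))
E
```

```text
clock: 4.62
ee_pos: [0.5582, -0.2442, 0.2241]
orientation: [0.99, 0.14, -0.001, -0.0]
force: [-0.1, -0.5, -0.7]
width: 0.0134
gripper_force: 30.0
clock: 5.12
ee_pos: [0.5636, -0.2586, 0.2259]
orientation: [0.99, 0.142, -0.0, -0.0]
force: [-0.1, -0.5, -0.2]
width: 0.0138
gripper_force: 30.0
shift units [0.018 0.022 0.173] tool y yaw deg -73.7
[ 0.56356259 -0.25863005  0.22588815] [ 9.89914743e-01  1.41664201e-01 -1.48595211e-04 -1.80736337e-04]
```

View pics/c3.png

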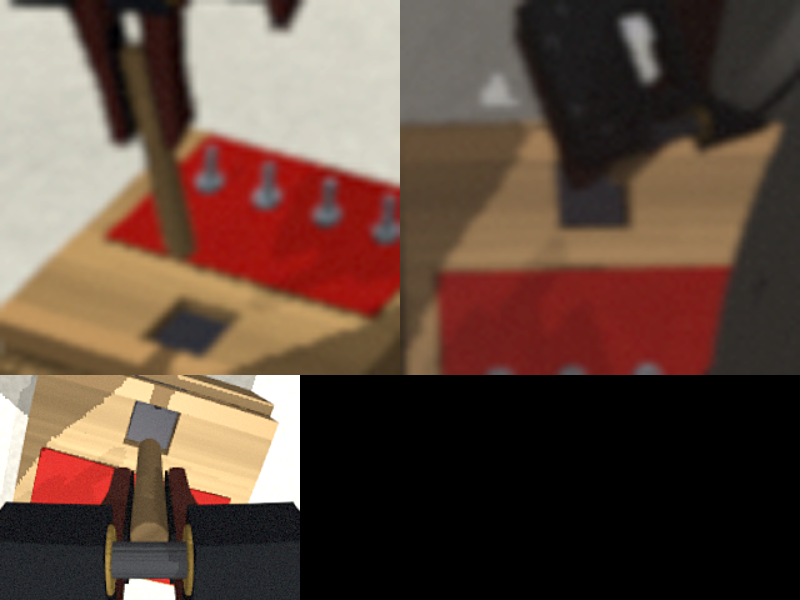

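The scene crop shows the dowel's lower end at (171,200), just behind and above the hole at (172.8,215.7), and the wrist sees its tip at about (320,204). I'll check these against the prediction for a vertical dowel.

```bash
cat >> h.py <<'E'
def proj(n,X):
    p=arm.camera_params(n);c=F@R.from_quat(p["attitude"]).inv().apply(np.array(X)-p["eye"]);u=p["camera_matrix"]@c;return u[:2]/u[2]
E
python3 - <<'E'
from h import *
s=arm.get_state();p=s["ee_pos"]
for dz in(-.083,.027):
    X=p+[0,0,dz];print(dz,proj("scene",X),wproj(X,p,s["orientation"]))
print("tip",tri([ray("scene",(171,199)),wray((320,204),p,s["orientation"])]))
print("hole in wrist pred",wproj([.567,-.261,.1],p,s["orientation"]))
E
```

```text
-0.083 [170.95701073 199.3567288 ] [319.43985297 208.55248528]
0.027 [161.92141102 158.85279937] [319.49112695 282.33686775]
tip (array([ 0.56731688, -0.25745213,  0.1466914 ]), np.float64(0.0013529030126274353))
hole in wrist pred [322.33100092 191.73146191]
```

The dowel hangs vertical and the hole matches the prediction. I'll align and go down in stages.

```bash
python3 -m jog '[[[0.018,0.022,0,0],[0,0,0.1,0],[0,0,0.1,0],[0,0,0,0],[0,0,0,0]]]'
python3 - <<'E'
from h import *
go([.567,-.261,.160])
E
```

```text
clock: 5.68
ee_pos: [0.567, -0.2623, 0.1954]
orientation: [0.99, 0.141, -0.001, -0.0]
force: [-0.2, -0.5, -0.0]
width: 0.0135
gripper_force: 30.0
shift units [ 0.003 -0.008  0.236] tool y yaw deg -73.8
```

```bash
python3 -m jog '[[[0,0,0.06,0],[0,0,0.05,0],[0,0,0.02,0],[0,0,0,0],[0,0,0,0]]]'
python3 -m jog '[[[0,0,0.03,0],[0,0,0.03,0],[0,0,0.03,0],[0,0,0.02,0],[0,0,0,0],[0,0,0,0]]]'
```

```text
clock: 6.1
ee_pos: [0.5672, -0.2624, 0.1763]
orientation: [0.99, 0.141, -0.0, -0.0]
force: [0.5, 0.0, -1.5]
width: 0.0133
gripper_force: 30.0
clock: 6.6
ee_pos: [0.5669, -0.2623, 0.1594]
orientation: [0.99, 0.141, -0.0, -0.0]
force: [-0.6, -0.2, -0.2]
width: 0.0136
gripper_force: 30.0
```

```bash
python3 -m jog '[[[0,0,0,0],[0,0,0,0],[0,0,0,0],[0,0,0,0],[0,0,0,0],[0,0,0,0]]]'
python3 - <<'E'
from h import *
im=arm.snapshot("scene")[140:290,100:300]
cv2.imwrite("pics/s2.png",cv2.resize(im,None,fx=3,fy=3))
E
```

```text
clock: 7.1
ee_pos: [0.5673, -0.2625, 0.1599]
orientation: [0.99, 0.141, 0.0, 0.0]
force: [-0.3, 0.3, -0.3]
width: 0.0135
gripper_force: 30.0
```

View pics/s2.png

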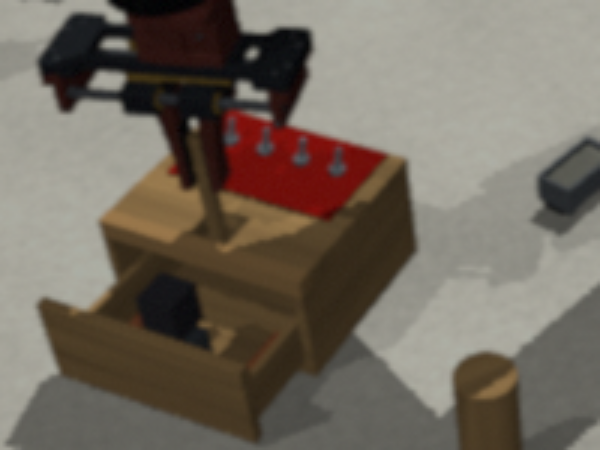

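The drawer is fully open, its front displaced toward (150,370) in the crop. Now I'll lift out and carry the dowel to the tray.

```bash
python3 -m jog '[[[0,0,-0.1,0],[0,0,-0.2,0],[0,0,-0.2,0],[0,0,-0.15,0],[0,0,0,0],[0,0,0,0]]]'
python3 - <<'E'
from h import *
go([.53,.258,.23])
E
```

```text
clock: 7.65
ee_pos: [0.5679, -0.2628, 0.2587]
orientation: [0.99, 0.141, 0.001, 0.001]
force: [-0.4, -0.7, -0.5]
width: 0.0134
gripper_force: 30.0
shift units [ 0.726 -3.405  0.186] tool y yaw deg -73.8
```

```bash
python3 -m jog '[[[0.02,-0.1,0,0],[0.05,-0.22,0,0],[0.05,-0.22,0,0],[0.05,-0.22,0,0],[0.05,-0.22,0,0],[0.05,-0.22,0,0],[0.05,-0.22,0,0],[0.05,-0.22,0,0]]]'
python3 -m jog '[[[0.05,-0.22,0,0],[0.05,-0.22,0,0],[0.05,-0.22,0,0],[0.05,-0.22,0,0],[0.05,-0.22,0,0],[0.05,-0.22,0,0],[0.04,-0.2,0,0],[0.03,-0.1,0,0]]]'
python3 - <<'E'
from h import *
go([.53,.258,.089])
E
```

```text
clock: 8.32
ee_pos: [0.5499, -0.0084, 0.2555]
orientation: [0.99, 0.141, -0.002, -0.0]
force: [0.9, -0.3, -0.7]
width: 0.0132
gripper_force: 30.0
clock: 8.98
ee_pos: [0.5351, 0.2413, 0.2554]
orientation: [0.99, 0.142, -0.002, 0.0]
force: [-0.3, -0.2, -0.7]
width: 0.0137
gripper_force: 30.0
shift units [ 0.003 -0.116  1.109] tool y yaw deg -73.7
```

```bash
python3 -m jog '[[[0,-0.09,0,0],[0,0,0,0],[0,0,0.2,0],[0,0,0.2,0],[0,0,0.2,0],[0,0,0.2,0],[0,0,0,0],[0,0,0,0]]]'
python3 - <<'E'
from h import *
go([.53,.258,.089])
E
```

```text
clock: 9.65
ee_pos: [0.5325, 0.2493, 0.1361]
orientation: [0.99, 0.14, -0.002, 0.001]
force: [0.2, -0.7, 0.3]
width: 0.0136
gripper_force: 30.0
shift units [ 0.001 -0.06   0.314] tool y yaw deg -73.9
```

```bash
python3 -m jog '[[[0,-0.05,0,0],[0,0,0.15,0],[0,0,0.12,0],[0,0,0.02,0],[0,0,0.02,0],[0,0,0,0],[0,0,0,0],[0,0,0,0]]]'
```

```text
clock: 10.32
ee_pos: [0.5324, 0.2586, 0.0923]
orientation: [0.99, 0.141, 0.001, -0.0]
force: [-0.4, -0.2, -0.8]
width: 0.0135
gripper_force: 30.0
```

```bash
python3 -m jog '[[[0,0,0.015,0],[0,0,0,0],[0,0,0,0]]]'
python3 -m jog '[[[0,0,0.01,0],[0,0,0,0],[0,0,0,0]]]'
```

```text
clock: 10.57
ee_pos: [0.5316, 0.2583, 0.0888]
orientation: [0.99, 0.141, 0.0, -0.0]
force: [-0.3, 0.3, -1.0]
width: 0.0136
gripper_force: 30.0
clock: 10.82
ee_pos: [0.532, 0.2584, 0.0882]
orientation: [0.99, 0.141, 0.0, -0.0]
force: [-1.9, -1.6, 10.0]
width: 0.0139
gripper_force: 30.0
```

Contact with the tray floor. I'll release and rise.

```bash
python3 -m jog '[[[0,0,-0.006,0],[0,0,0,0],[0,0,0,0],[0,0,0,0],[0,0,0,0],[0,0,0,0],[0,0,0,0],[0,0,0,0]]]' -1
python3 -m jog '[[[0,0,-0.05,0],[0,0,-0.15,0],[0,0,-0.2,0],[0,0,-0.25,0],[0,0,-0.25,0],[0,0,-0.15,0],[0,0,0,0],[0,0,0,0]]]'
python3 - <<'E'
from h import *
cv2.imwrite("pics/s3.png",arm.snapshot("scene"))
E
```

```text
clock: 11.48
ee_pos: [0.5315, 0.2582, 0.0879]
orientation: [0.99, 0.141, -0.0, 0.0]
force: [0.5, 0.1, 0.5]
width: 0.0634
gripper_force: 0.0
clock: 12.15
ee_pos: [0.5322, 0.2586, 0.2476]
orientation: [0.99, 0.141, 0.002, -0.001]
force: [-0.3, -0.2, 0.5]
width: 0.0877
gripper_force: 0.0
```

View pics/s3.png

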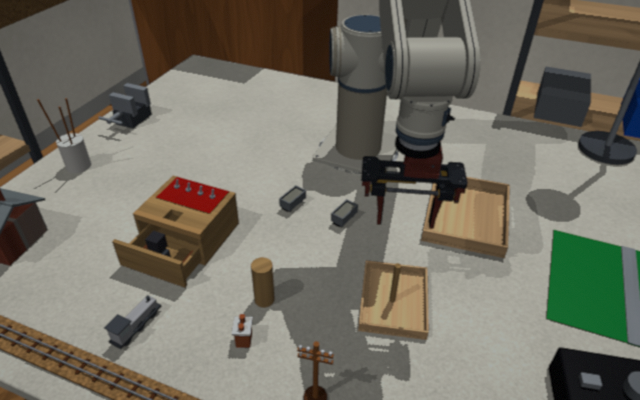

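The dowel stands in the small tray at (394,282), the drawer is open at (155,255), and the gripper is clear of everything.

```bash
python3 -m jog '[[[0,0,0,0],[0,0,0,0],[0,0,0,0],[0,0,0,0]]]'; python3 -c "
from workcell import arm
print(arm.hand_in())"
```

```text
clock: 12.53
ee_pos: [0.5311, 0.258, 0.2444]
orientation: [0.99, 0.141, -0.001, 0.0]
force: [0.3, 0.1, 0.2]
width: 0.088
gripper_force: 0.0
the job is handed in; nothing more can be done
None
```

The job is handed in at about 12.5 s: the slim dowel released the catch, the drawer sprang open and stayed open, and the dowel stands released in the smaller tray with the gripper clear; the hand-in call returned no verdict.

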